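# Press a dowel joint home with the ratchet clamp, then release it

## Task

Squeeze the two handles of the bench-mounted ratchet clamp fully together, so that its jaws push the two wooden halves home against each other and the ratchet holds the clamp shut by itself when you let go. Then press the red handle down to free the teeth, so that the clamp springs fully open and the joined wood stays closed. Let only the clamp push the wood, and leave the pliers and the orange-gripped spring clamp where they lie.

Things in the scene. Friction and masses are not known exactly. Their poses are not given: they have to be found in the camera images.
- jig: Plywood board (122 x 124 x 18 mm, screwed down) with the ratchet clamp on it; origin on the bench under the pivot. x points from the handles to the jaws and wood, y to the clamp's left (from black to red handle), z up. The level handles reach back over free bench; their sleeves are 56 mm long, 12 mm thick, 20 mm high (28 to 48 mm above the bench).
- squeeze_point (a point): Point midway between the two handle sleeves, 112 mm behind the pivot, 38 mm above the bench; fixed to the board, same axes: squeeze along y. Here the handles measure 60 mm over their outsides when open, 37 mm when shut. Squeezing takes about 10 N; pressing on to the stop with 30 N does no harm.
- press_point (a point): Centre of the top face of the red (left) handle, near its rear end, 48 mm above the bench; it moves with the handle. Pushing down here by 8 to 9 mm (about 5 N; the stop is at 12 mm) bends the red handle downward and lifts the ratchet teeth out of one another. It springs back up when let go. The black handle does not bend.
- black_point (a point): Centre of the top face of the black (right) handle, opposite the press point, 48 mm above the bench; it moves with the handle. The two points are 51 mm apart when the clamp is open (springs hold it open) and 28 mm when it is fully shut on its second, last ratchet tooth; on the first tooth they are 36 mm apart, which is not enough.
- left_wood_face (a point): Middle of the joint face of the pale left half of the wood (42 x 30 x 34 mm), which slides stiffly toward the other half between two low aluminium fences and stays where it is pushed. Two dowels bridge the gap, which is 9 to 13 mm at the start and under 1 mm when home.
- right_wood_face (a point): Middle of the joint face of the browner right half of the wood, same size, facing the left half.
- pliers: Bystander: red-handled pliers lying loose on the bench, 59 x 180 x 16 mm, origin under their middle. Not to be moved.
- spring_clamp: Bystander: loose grey spring clamp with orange grips, 72 x 164 x 26 mm, origin under its middle. Not to be moved.

How it is judged:
On the way:
1. the clamp is fully shut and held by its ratchet alone, untouched, with the wood pressed home (distance between press_point and black_point below 0.032 m and contact force between the fingers and anything else below 0.2 N and distance between left_wood_face and right_wood_face below 0.004 m), for 0.2 s.
At the end, for the whole second after the job is handed in: The handles have sprung open again (points on their tops over 45 mm apart) and the gap in the wood is under 4 mm (distance between press_point and black_point above 0.045 m and distance between left_wood_face and right_wood_face below 0.004 m); the robot touches nothing.
It fails at once if the fingers push the wood themselves (contact force between the fingers and left_wood above 1 N or contact force between the fingers and right_wood above 1 N).
It fails at once if the pliers or the spring clamp are moved by more than 30 mm (distance of any of pliers, spring_clamp from where it was at the start of the episode above 0.03 m).
It also fails if it takes over 42 s, if anything falls off the work surface, if the arm or the gripper's body presses on something with over 40 N, if the wrist force passes 120 N, or if a joint passes its speed limit or range.

## Robot

A 6-joint arm with a two-finger parallel gripper is mounted at the origin on the work surface; the furniture and walls round the work are solid. World frame = base frame: x ahead of the robot, y to its left, z up, the work surface at z = 0. Lengths are in m, angles in rad, forces in N, time in s.
With the tool pointing down it reaches from about 0.375 to 0.9 m from the base axis. Payload 3.1 kg.
Tool frame: the origin (TCP) lies between the finger pads; the fingertips stand 17 mm ahead of it and the grasp point (between the pads) lies 2 mm behind it; z points along the fingers, y is the line along which they close (so a half turn about z gives the same grasp; the last joint's range is limited). The gripper opens to 85 mm and grips with 20 to 120 N. Pads are 22 mm wide; open, the fingers measure 114 mm over their backs; the gripper's body (76 mm by 85 mm) begins 54 mm behind the grasp point. The pads swing forward as they close: fully open they stand 13 mm farther back than shut.
Start: joints at [-1.329, 0.527, 1.433, -0, 1.181, -0.178], TCP at [0.255, -0.571, 0.248] pointing down, gripper open.
Joint ranges: [-3.08, 3.08], [-0.75, 2.2], [0.22, 2.44], [-1.43, 4.57], [0, 2.65], [-2.85, 2.85]. Speed limits (rad/s): [2.79, 2.79, 3.14, 3.14, 3.14, 3.14].

## Interface

Orientations are given as a unit quaternion [x, y, z, w].
In Python, from station import sense, vision, order gives the robot as it stands.
- The arm moves only by the shell command python3 -m crank 'ROWS' [OPENING] [FORCE]. ROWS is JSON, a list of rows, each an object with "dp": the shift along the world's x, y, z in units of 30 mm (1.0 is 30 mm), a list of three; "angular": the turn, a rotation vector about the world's x, y, z in degrees, a list of three. In form: [{"dp": [dx, dy, dz], "angular": [ax, ay, az]}, ...]. A call has 1 to 20 rows; each row shifts and turns the commanded pose from where the row before left it; what a row does not reach is not made up. A row lasts 1/10 s, in which the tool goes at most 50 mm and 8.59 degrees, less where a joint would pass 70% of its speed; a pose out of reach is approached as far as the arm can. A call is refused whole if a number of a shift passes 1 or a number of a turn 8.59, either way. A call with a gripper value outside its range is refused whole. OPENING is the closure, from 0 (fully open) to 1 (shut), set as the call begins (- or left out, the last holds). The fingers move at their own pace and stop on an object; FORCE is the grip in N (left out, the last holds). Time passes only in rows, so rows that do not move let the fingers close. It gives the time, the measured TCP pose, the force, the opening and the grip force at its end, in the units of the state.
- sense(): the state, without advancing time (a new reading comes with each control period).
- vision.snapshot(name): name is "side" or "top" or "wrist"; returns a dict with "image" (384x512x3 uint8, blue, green, red), "range_z" (384x512 float32, m along the optical axis (not along the pixel's ray), 0 where there is no reading), "mtx" (3x3 intrinsics, pixels), "pose" (4x4, takes a point from camera to world coordinates); the wrist camera has in their place "mount" (4x4, takes a point from camera to tool coordinates, whose origin is the TCP and whose axes are the flange's). Camera axes: x right, y down, z forward; pixel columns grow to the right and rows downward; lengths in m; the calibration is good to about 2 mm. A picture is of the moment at which its call begins: read the wrist's pose just before it.
- order.sign_off(): hands the job in; it is judged then, once.
The state is a dict: "t": time; "q": joint angles; "qd": joint speeds; "tau": joint torques, N m; "tcp_pos": TCP position; "tool_rot": TCP orientation; "force": force on the tool from outside, world axes, zero at the start; "ft_torque": the same for the moment, N m; "finger_gap": opening from 0.0 (shut) to 1.0 (fully open); "gripper_force": force on a finger pad.
Only numpy, scipy, OpenCV 4.12 (cv2) and the standard library are available. Lean on these libraries where they do the work, as an engineer would, in place of code of your own. Each camera call takes 0.05 s, during which the arm holds its last target. There are 200 camera calls.

## Working session

There is one attempt and no reset: what is moved stays moved. The work goes in short steps, Python scripts to look and compute and a shell command to move; the robot and the scene stay as the last step left them, time stands still between calls to the robot, and variables do not carry over. Pictures are saved under pics/ and viewed, at most 10 in all, crops included, and the job is handed in when it is done.

```bash
mkdir -p pics && ls && python3 - <<'E'
from station import sense,vision
import cv2,numpy as np
s=sense();print(s)
for n in("top","side"):
    d=vision.snapshot(n);cv2.imwrite(f"pics/{n}0.png",d["image"]);np.savez(f"/tmp/{n}0.npz",**d)
    print(n,d["mtx"].tolist(),np.round(d["pose"],3).tolist())
E
```

```text
pics
{'t': 0.0, 'q': array([-1.32946204e+00,  5.28476184e-01,  1.43390420e+00,  6.41183889e-06,
        1.18140361e+00, -1.78504960e-01]), 'qd': array([ 0.00029274,  0.00016838, -0.00144881,  0.00069157,  0.00090403,
        0.0001916 ]), 'tau': array([ 2.03379153e-03, -4.42340684e+01, -1.78022110e+01, -5.57671558e-05,
        8.57728795e-03,  6.79387682e-06]), 'tcp_pos': array([ 0.25461859, -0.57003744,  0.24732682]), 'tool_rot': array([ 9.78047334e-01,  2.08379969e-01, -3.14513314e-05, -1.09522300e-03]), 'force': array([ 0.34217783, -0.23022717, -0.13373106]), 'ft_torque': array([-0.02324273, -0.00304015, -0.0188728 ]), 'gripper_force': 0.0, 'finger_gap': 0.9999809559724983}
top [[360.2953211146624, 0.0, 261.5717201331713], [0.0, 360.2953211146624, 185.633989418457], [0.0, 0.0, 1.0]] [[0.001, -0.986, 0.167, 0.418], [-1.0, -0.001, -0.004, -0.159], [0.004, -0.167, -0.986, 0.89], [0.0, 0.0, 0.0, 1.0]]
side [[366.8939910519534, 0.0, 252.7826670878723], [0.0, 366.8939910519534, 196.88041782171024], [0.0, 0.0, 1.0]] [[0.998, 0.026, -0.063, 0.606], [0.065, -0.649, 0.758, -0.787], [-0.021, -0.76, -0.649, 0.616], [0.0, 0.0, 0.0, 1.0]]
```

View pics/top0.png

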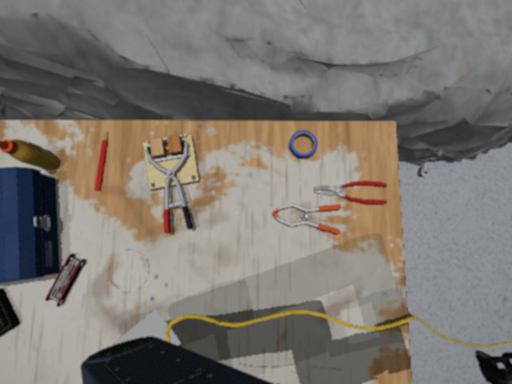

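View pics/side0.png

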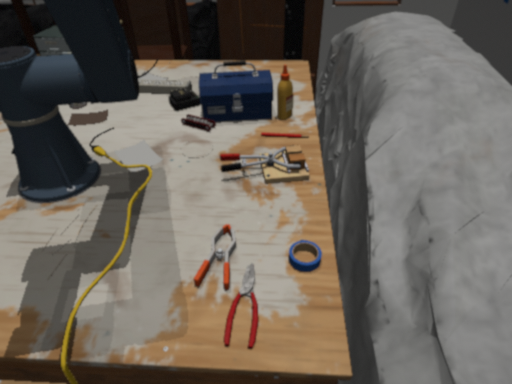

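The top view shows the jig board at about (172,160). The red sleeve is at about (168,220), the black one at about (188,217), and the two wood halves at about (170,145). The spring clamp (310,218) and pliers (350,190) are well off to the right. Jig x points roughly along world +x. Next I measure the sleeves and the board.

```bash
cat > h.py <<'E'
import numpy as np,cv2
def cast(d,uv,z,pose=None):
    P=d["pose"] if pose is None else pose
    uv=np.atleast_2d(np.asarray(uv,float))
    r=(P[:3,:3]@np.linalg.inv(d["mtx"])@np.c_[uv,np.ones(len(uv))].T).T
    return P[:3,3]+r*((z-P[2,3])/r[:,2])[:,None]
def blob(m):
    n,l,s,c=cv2.connectedComponentsWithStats(m.astype(np.uint8))
    i=1+np.argmax(s[1:,4]);v,u=np.nonzero(l==i);return np.c_[u,v]
E
python3 - <<'E'
from h import *
d=dict(np.load("/tmp/top0.npz"));im=d["image"];hsv=cv2.cvtColor(im,cv2.COLOR_BGR2HSV)
H,S,V=[hsv[...,i].astype(int) for i in range(3)]
roi=np.zeros(H.shape,bool);roi[200:240,155:205]=1
red=blob(roi&((H<8)|(H>172))&(S>130)); blk=blob(roi&(V<60))
for n,p in(("red",red),("blk",blk)):
    w=cast(d,p,0.045)[:,:2];c=w.mean(0);r=cv2.minAreaRect(w.astype(np.float32)*1000)
    print(n,len(p),p.min(0),p.max(0),c.round(4),np.round(r[1],1),np.round(r[2],1), np.linalg.svd(w-c)[2][0].round(3))
    rz=d["range_z"][p[:,1],p[:,0]];uvw=np.linalg.inv(d["mtx"])@np.c_[p,np.ones(len(p))].T*rz;print("z",np.median((d["pose"][:3,:3]@uvw).T[:,2]+d["pose"][2,3]))
roi[:]=0;roi[130:195,138:205]=1
b=blob(roi&(H>15)&(H<32)&(S>60)&(V>150));r=cv2.minAreaRect(cast(d,b,0.018)[:,:2].astype(np.float32)*1000);print("board",len(b),np.round(r[0],1),np.round(r[1],1),r[2])
cv2.imwrite("pics/crop.png",cv2.resize(im[125:240,130:215],None,fx=6,fy=5,interpolation=cv2.INTER_CUBIC))
E
```

```text
red 132 [164 210] [169 232] [0.4769 0.0593] [51.8 11.7] 2.6 [-0.998 -0.064]
z 0.048092399574032274
blk 113 [183 206] [192 227] [0.4865 0.0101] [51.6 12.4] 16.0 [-0.953 -0.304]
z 0.047769872006476866
board 866 [633.5 102.4] [148.   90.8] 0.11780978739261627
```

View pics/crop.png

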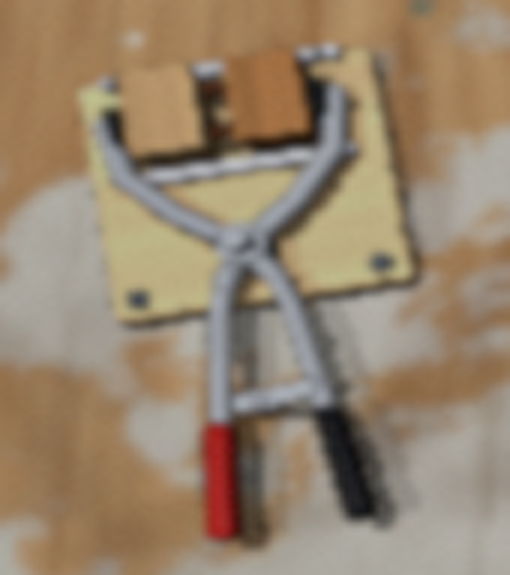

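The crop confirms a jig yaw of about 11°, with the pivot at crop (240,240), which is full image (170,173). The sleeves are about 50 mm apart and 48 mm high, which matches the given sizes. I'll move above them.

```bash
python3 -m crank '[{"dp":[0.4,1,0],"angular":[0,0,-0.66]},{"dp":[0.4,1,0],"angular":[0,0,-0.66]},{"dp":[0.4,1,0],"angular":[0,0,-0.66]},{"dp":[0.4,1,0],"angular":[0,0,-0.66]},{"dp":[0.4,1,0],"angular":[0,0,-0.66]},{"dp":[0.4,1,0],"angular":[0,0,-0.66]},{"dp":[0.4,1,0],"angular":[0,0,-0.66]},{"dp":[0.4,1,0],"angular":[0,0,-0.66]},{"dp":[0.4,1,0],"angular":[0,0,-0.66]},{"dp":[0.4,1,0],"angular":[0,0,-0.66]},{"dp":[0.4,1,0],"angular":[0,0,-0.66]},{"dp":[0.4,1,0],"angular":[0,0,-0.66]},{"dp":[0.4,1,0],"angular":[0,0,-0.66]},{"dp":[0.4,1,0],"angular":[0,0,-0.66]},{"dp":[0.4,1,0],"angular":[0,0,-0.66]},{"dp":[0.4,1,0],"angular":[0,0,-0.66]},{"dp":[0.4,1,0],"angular":[0,0,-0.66]},{"dp":[0.4,1,0],"angular":[0,0,-0.66]},{"dp":[0.4,1,0],"angular":[0,0,-0.66]},{"dp":[0.4,1,0],"angular":[0,0,-0.66]}]' 0 40
python3 -m crank '[{"dp":[0,0,0],"angular":[0,0,0]},{"dp":[0,0,0],"angular":[0,0,0]}]'
cat >> h.py <<'E'
from scipy.spatial.transform import Rotation as R
def wrist():
    from station import sense,vision
    s=sense();d=vision.snapshot("wrist");T=np.eye(4);T[:3,:3]=R.from_quat(s["tool_rot"]).as_matrix();T[:3,3]=s["tcp_pos"]
    d["pose"]=T@d["mount"];return s,d
E
python3 - <<'E'
from h import *
s,d=wrist();print(s["t"],s["tcp_pos"].round(4),R.from_quat(s["tool_rot"]).as_matrix().round(3).tolist());print(d["pose"].round(3).tolist(),d["mtx"])
np.savez("/tmp/w1.npz",**d);cv2.imwrite("pics/w1.png",d["image"])
E
```

```text
t: 2.1
tcp_pos: [0.4948, 0.0307, 0.2481]
tool_rot: [0.996, 0.094, -0.0, -0.0]
force: [-0.1, -0.0, -0.1]
finger_gap: 1.002
gripper_force: 0.0
t: 2.3
tcp_pos: [0.4944, 0.0298, 0.2479]
tool_rot: [0.995, 0.096, -0.001, 0.0]
force: [-0.0, -0.5, 1.0]
finger_gap: 0.997
gripper_force: 0.0
2.3 [0.4944 0.0298 0.2479] [[0.982, 0.19, -0.001], [0.19, -0.982, -0.0], [-0.001, 0.0, -1.0]]
[[0.189, -0.939, -0.288, 0.568], [-0.982, -0.181, -0.055, 0.044], [-0.0, 0.294, -0.956, 0.374], [0.0, 0.0, 0.0, 1.0]] [[300.73075191   0.         262.08415837]
 [  0.         300.73075191 190.59645099]
 [  0.           0.           1.        ]]
```

View pics/w1.png

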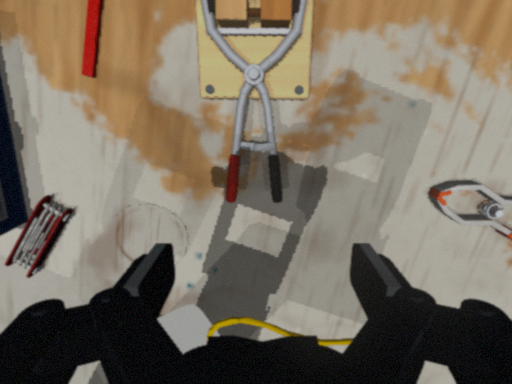

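The wrist view shows the red sleeve at (232,177), the black one at (277,177) and the pivot at (254,74). Next I get the metric positions.

```bash
cat > m.py <<'E'
from h import *
def meas(d,show=True):
    hsv=cv2.cvtColor(d["image"],cv2.COLOR_BGR2HSV);H,S,V=[hsv[...,i].astype(int) for i in range(3)]
    Z=(np.linalg.inv(d["mtx"])@np.stack(np.meshgrid(np.arange(512),np.arange(384))+[np.ones((384,512))]).reshape(3,-1))*d["range_z"].ravel()
    W=(d["pose"][:3,:3]@Z).T+d["pose"][:3,3];W=W.reshape(384,512,3)
    roi=(np.abs(W[...,0]-.48)<.06)&(np.abs(W[...,1]-.035)<.07)&(W[...,2]>.035)&(W[...,2]<.06)
    out=[]
    for n,m in(("red",((H<8)|(H>172))&(S>130)),("blk",V<65)):
        p=blob(roi&m);w=cast(d,p,.048)[:,:2]*1000;r=cv2.minAreaRect(w.astype(np.float32));a=np.linalg.svd(w-w.mean(0))[2][0]
        out.append(np.array(r[0]));print(n,len(p),np.round(r[0],1),np.round(r[1],1),"axis",np.degrees(np.arctan2(a[1],a[0]))%180,"z",np.median(W[p[:,1],p[:,0],2]).round(4))
    v=out[0]-out[1];print("mid",(sum(out)/2).round(1),"sep",np.linalg.norm(v).round(1),"yaw",np.degrees(np.arctan2(-v[0],v[1])).round(1))
E
python3 - <<'E'
from m import *
d=dict(np.load("/tmp/w1.npz"));meas(d);print("pivot",cast(d,[[254,74]],.045))
E
```

```text
Traceback (most recent call last):
  File "m.py", line 4, in meas
    Z=(np.linalg.inv(d["mtx"])@np.stack(np.meshgrid(np.arange(512),np.arange(384))+[np.ones((384,512))]).reshape(3,-1))*d["range_z"].ravel()
                                        ~~~~~~~~~~~~~~~~~~~~~~~~~~~~~~~~~~~~~~~~~~^~~~~~~~~~~~~~~~~~~~~
TypeError: can only concatenate tuple (not "list") to tuple
```

```bash
sed -i 's/np.stack(np.meshgrid(np.arange(512),np.arange(384))+/np.stack(list(np.meshgrid(np.arange(512),np.arange(384)))+/' m.py
python3 - <<'E'
from m import *
d=dict(np.load("/tmp/w1.npz"));meas(d);print("pivot",cast(d,[[254,74]],.045))
E
```

```text
red 471 [477.   60.2] [53.8 12.1] axis 4.069330693646009 z 0.0484
blk 507 [486.1  13. ] [55.7 12.8] axis 15.923172171884659 z 0.0483
mid [481.6  36.6] sep 48.1 yaw 11.0
pivot [[0.5898168  0.05660527 0.045     ]]
```

The sleeve midpoint is at (0.4816, 0.0366), 110 mm behind the pivot, with yaw 11.0° and 48 mm separation. All of this agrees with the given sizes, so I descend.

```bash
python3 -m crank '[{"dp":[-0.43,0.2,-0.5],"angular":[0,0,0]},{"dp":[0,0,-0.7],"angular":[0,0,0]},{"dp":[0,0,-0.7],"angular":[0,0,0]},{"dp":[0,0,-0.7],"angular":[0,0,0]},{"dp":[0,0,-0.7],"angular":[0,0,0]},{"dp":[0,0,-0.7],"angular":[0,0,0]},{"dp":[0,0,-0.7],"angular":[0,0,0]},{"dp":[0,0,-0.7],"angular":[0,0,0]},{"dp":[0,0,-0.7],"angular":[0,0,0]},{"dp":[0,0,-0.6],"angular":[0,0,0]},{"dp":[0,0,-0.4],"angular":[0,0,0]},{"dp":[0,0,0],"angular":[0,0,0]},{"dp":[0,0,0],"angular":[0,0,0]}]' 0 30
python3 - <<'E'
from m import *
s,d=wrist();cv2.imwrite("pics/w2.png",d["image"])
try: meas(d)
except Exception as e: print(e)
E
```

```text
t: 3.65
tcp_pos: [0.4819, 0.0347, 0.0355]
tool_rot: [0.996, 0.094, -0.0, 0.0]
force: [0.5, 0.2, 0.7]
finger_gap: 1.0
gripper_force: 0.0
red 3172 [478.9  59.8] [58.2 13.5] axis 3.6241764534499055 z 0.0484
blk 3167 [487.6  14.3] [58.7 12.9] axis 17.118894154361385 z 0.0483
mid [483.3  37.1] sep 46.3 yaw 10.8
```

View pics/w2.png

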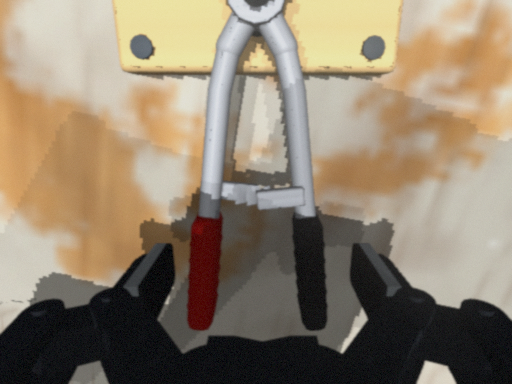

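The fingers straddle both sleeves, with red at (205,272) and black at (311,272). The tool sits about 2 mm toward the black side, so I shift it slightly and squeeze, rising a little to offset the swing of the pads.

```bash
python3 -m crank '[{"dp":[0,0.07,0],"angular":[0,0,0]},{"dp":[0,0,0],"angular":[0,0,0]},{"dp":[0,0,0],"angular":[0,0,0]}]' 0.25 30
python3 -m crank '[{"dp":[0,0,0],"angular":[0,0,0]},{"dp":[0,0,0.04],"angular":[0,0,0]},{"dp":[0,0,0.04],"angular":[0,0,0]},{"dp":[0,0,0.02],"angular":[0,0,0]}]' 0.45 30
python3 -m crank '[{"dp":[0,0,0.02],"angular":[0,0,0]},{"dp":[0,0,0.02],"angular":[0,0,0]},{"dp":[0,0,0],"angular":[0,0,0]},{"dp":[0,0,0],"angular":[0,0,0]},{"dp":[0,0,0],"angular":[0,0,0]},{"dp":[0,0,0],"angular":[0,0,0]}]' 0.75 30
python3 - <<'E'
from m import *
s,d=wrist();cv2.imwrite("pics/w3.png",d["image"])
try: meas(d)
except Exception as e: print(e)
E
```

```text
t: 4.0
tcp_pos: [0.4821, 0.0375, 0.0359]
tool_rot: [0.995, 0.095, 0.001, 0.0]
force: [-0.0, 0.4, -0.1]
finger_gap: 0.747
gripper_force: 0.0
t: 4.4
tcp_pos: [0.4814, 0.0375, 0.0378]
tool_rot: [0.996, 0.095, -0.001, -0.0]
force: [-0.1, 0.2, -7.6]
finger_gap: 0.558
gripper_force: 5.1
t: 5.0
tcp_pos: [0.4804, 0.0373, 0.0392]
tool_rot: [0.996, 0.095, -0.002, -0.0]
force: [-4.1, -2.7, -2.5]
finger_gap: 0.377
gripper_force: 30.8
red 2820 [478.9  48.3] [57.1 12.6] axis 10.164301968250811 z 0.0485
blk 3263 [483.1  25.3] [58.  16.2] axis 10.136517987278154 z 0.0484
mid [481.   36.8] sep 23.4 yaw 10.4
```

View pics/w3.png

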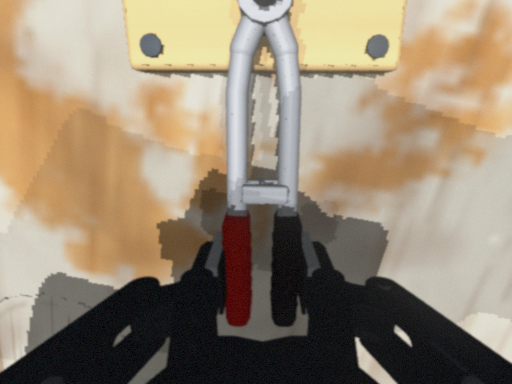

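The handles are parallel and shut, with red at (237,270) and black at (286,270). The grip settled at 31 N. I release and rise clear.

```bash
python3 -m crank '[{"dp":[0,0,0],"angular":[0,0,0]},{"dp":[0,0,0],"angular":[0,0,0]},{"dp":[0,0,0],"angular":[0,0,0]},{"dp":[0,0,0],"angular":[0,0,0]},{"dp":[0,0,0],"angular":[0,0,0]},{"dp":[0,0,0],"angular":[0,0,0]},{"dp":[0,0,0],"angular":[0,0,0]},{"dp":[0,0,0.3],"angular":[0,0,0]},{"dp":[0,0,0.7],"angular":[0,0,0]},{"dp":[0,0,0.8],"angular":[0,0,0]},{"dp":[0,0,0.8],"angular":[0,0,0]},{"dp":[0,0,0.4],"angular":[0,0,0]},{"dp":[0,0,0],"angular":[0,0,0]},{"dp":[0,0,0],"angular":[0,0,0]}]' 0 30
python3 - <<'E'
from m import *
s,d=wrist();cv2.imwrite("pics/w4.png",d["image"]);meas(d)
E
```

```text
t: 6.45
tcp_pos: [0.4818, 0.0374, 0.1298]
tool_rot: [0.996, 0.095, 0.0, 0.0]
force: [-0.0, 0.9, -0.3]
finger_gap: 1.001
gripper_force: 0.0
red 1078 [477.6  50.2] [54.8 11.7] axis 9.454360178358911 z 0.0485
blk 1161 [482.7  23.4] [54.9 13. ] axis 11.295524768548319 z 0.0483
mid [480.2  36.8] sep 27.2 yaw 11.0
```

View pics/w4.png

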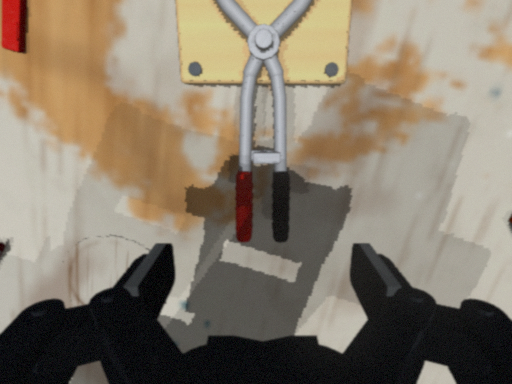

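The handles hold shut untouched: red at (244,205), black at (281,205), 27 mm apart, so the second tooth is engaged. I close the fingers, move over the rear of the red sleeve, and check the wood in the top view.

```bash
python3 -m crank '[{"dp":[-0.35,0.24,0],"angular":[0,0,0]},{"dp":[-0.35,0.23,0],"angular":[0,0,0]},{"dp":[0,0,0],"angular":[0,0,0]},{"dp":[0,0,0],"angular":[0,0,0]},{"dp":[0,0,0],"angular":[0,0,0]},{"dp":[0,0,0],"angular":[0,0,0]},{"dp":[0,0,-0.6],"angular":[0,0,0]},{"dp":[0,0,-0.6],"angular":[0,0,0]},{"dp":[0,0,-0.5],"angular":[0,0,0]},{"dp":[0,0,0],"angular":[0,0,0]},{"dp":[0,0,0],"angular":[0,0,0]}]' 1 30
python3 - <<'E'
from m import *
from station import vision
s,d=wrist();a=d["image"]
t=vision.snapshot("top")["image"][125:205,130:215]
cv2.imwrite("pics/w5.png",np.hstack([cv2.resize(a,(400,300)),cv2.resize(t,(320,300),interpolation=cv2.INTER_CUBIC)]))
E
```

```text
t: 7.6
tcp_pos: [0.4611, 0.0514, 0.0785]
tool_rot: [0.996, 0.094, -0.0, -0.0]
force: [0.2, 0.2, 1.1]
finger_gap: 0.002
gripper_force: 0.0
```

View pics/w5.png

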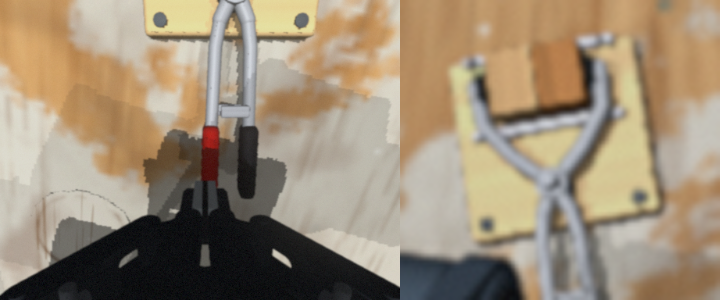

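The wood halves meet with no visible gap, at about (533,75) in the right panel. The closed fingertips are over the rear of the red sleeve, at (205,185) in the left panel. Now I press.

```bash
python3 -m crank '[{"dp":[0,0,-0.2],"angular":[0,0,0]},{"dp":[0,0,-0.2],"angular":[0,0,0]},{"dp":[0,0,-0.1],"angular":[0,0,0]},{"dp":[0,0,0],"angular":[0,0,0]}]'
python3 -m crank '[{"dp":[0,0,-0.1],"angular":[0,0,0]},{"dp":[0,0,-0.1],"angular":[0,0,0]},{"dp":[0,0,-0.05],"angular":[0,0,0]},{"dp":[0,0,0],"angular":[0,0,0]},{"dp":[0,0,0],"angular":[0,0,0]}]'
python3 - <<'E'
from m import *
s,d=wrist();cv2.imwrite("pics/w6.png",d["image"])
try: meas(d)
except Exception as e: print(e)
E
```

```text
t: 8.1
tcp_pos: [0.4609, 0.0515, 0.0633]
tool_rot: [0.996, 0.095, -0.0, -0.0]
force: [0.4, 0.3, 3.4]
finger_gap: -0.002
gripper_force: 1.5
t: 8.6
tcp_pos: [0.4607, 0.0517, 0.056]
tool_rot: [0.996, 0.095, -0.0, -0.0]
force: [-1.5, 2.9, 4.2]
finger_gap: 0.001
gripper_force: 2.4
red 1458 [489.6  55.7] [32.3 11.8] axis 7.973070265077467 z 0.0414
blk 2840 [486.   15.3] [56.3 13.9] axis 17.876663911337346 z 0.0482
mid [487.8  35.5] sep 40.5 yaw -5.2
```

The black handle has already sprung open. I lift away.

```bash
python3 -m crank '[{"dp":[0,0.1,0],"angular":[0,0,0]},{"dp":[0,0.1,0.1],"angular":[0,0,0]},{"dp":[0,0,0.4],"angular":[0,0,0]},{"dp":[0,0,0.8],"angular":[0,0,0]},{"dp":[0,0,0.8],"angular":[0,0,0]},{"dp":[-0.3,0,0.8],"angular":[0,0,0]},{"dp":[-0.3,0,0.8],"angular":[0,0,0]},{"dp":[0,0,0.5],"angular":[0,0,0]},{"dp":[0,0,0],"angular":[0,0,0]},{"dp":[0,0,0],"angular":[0,0,0]}]'
python3 - <<'E'
from m import *
from station import vision
s,d=wrist();a=d["image"];meas(d)
t=vision.snapshot("top")["image"][125:205,130:215]
cv2.imwrite("pics/w7.png",np.hstack([cv2.resize(a,(400,300)),cv2.resize(t,(320,300),interpolation=cv2.INTER_CUBIC)]))
E
```

```text
t: 9.65
tcp_pos: [0.4431, 0.0574, 0.1819]
tool_rot: [0.996, 0.095, 0.0, 0.0]
force: [1.1, -0.4, -1.1]
finger_gap: -0.005
gripper_force: 0.0
red 774 [476.7  60.9] [53.5 11.9] axis 4.71042738359472 z 0.0486
blk 857 [484.8  14.5] [54.4 12.7] axis 17.000978718575197 z 0.0483
mid [480.7  37.7] sep 47.0 yaw 10.0
```

View pics/w7.png

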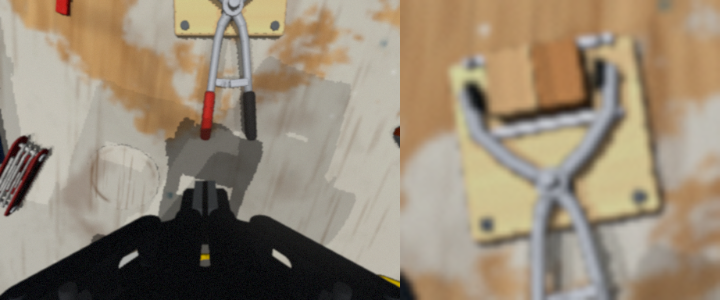

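The clamp is fully open, with the sleeves at (207,115) and (249,115) in the left panel. The wood is still joined and the arm is clear, so I hand in.

```bash
python3 -c "
from station import order
print(order.sign_off())"
```

```text
the job is handed in; nothing more can be done
None
```

I squeezed the clamp fully shut, where its ratchet held by itself with the wood pressed home. Pressing the red handle then freed it, and it sprang open with the wood still joined; I handed in at about 10 s, and no verdict was returned.

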